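Top up a drying stack of maple blanks

ROBOT

A 6-joint arm with a two-finger parallel gripper is mounted at the origin on a cart in front of the work surface, level with it; the furniture and walls round the work are solid. World frame = base frame: x ahead of the robot, y to its left, z up, the work surface at z = 0. Lengths are in m, angles in rad, forces in N, time in s.
With the tool pointing down it reaches from about 0.4 to 0.825 m from the base axis. Payload 7 kg.
Tool frame: the origin (TCP) lies at the very end of the fingers, on their centre line; the grasp point (between the pads) lies 19 mm behind it (grip_depth is the distance from the TCP to the grasp point, in m); z points along the fingers, y is the direction in which the jaws open and shut (so a half turn about z gives the same grasp; the last joint's range is limited). The gripper opens to 88 mm and grips with 3 to 60 N. Pads are 19 mm wide; open, the fingers measure 130 mm over their backs; the gripper's body (78 mm by 193 mm) begins 47 mm behind the grasp point.
Start: joints at [1.535, 0.359, 0.012, 0, -1.224, -0.288], TCP at [0.215, 0.64, 0.227] pointing down, gripper open.
Joint ranges: [-3.07, 3.07], [-1.43, 2.12], [-1.02, 1.25], [-3.03, 1.67], [-3.05, -0], [-3.03, 3.03]. Speed limits (rad/s): [2.39, 2.39, 3.01, 3.14, 3.14, 3.14].

INTERFACE

Orientations are given as [roll, pitch, yaw] about the fixed x, y, z axes, in that order (R = Rz(yaw) Ry(pitch) Rx(roll)).
In Python, from station import get_state, grab_frame, get_calibration, job_done, grip_depth gives the robot as it stands. The module is installed in compiled form; this text tells all that it offers.
- The arm moves only by the shell command python3 -m crank 'ROWS' [FORCE]. ROWS is JSON, a list of rows, each an object with "turn": the turn, a rotation vector about the tool's x, y, z each as a share of 2 pi rad, from -1 to 1, a list of three; "slide": the shift along the tool's x, y, z each as a share of 0.5 m, from -1 to 1, a list of three; "fingers": the opening, from -1 (shut) to 1 (fully open). A call has 1 to 5 rows; each row is the pose to reach, as a shift and turn from the pose commanded when the call began, along the tool's axes at that moment, turning the shorter way round; what a row does not reach only later rows make up. A row lasts 1/12 s, in which the tool goes at most 41.7 mm and 7.16 degrees, less where a joint would pass 70% of its speed; a pose out of reach is approached as far as the arm can. A call with a number of a shift or a turn outside -1 to 1 is refused whole. A call with a gripper value outside its range is refused whole. The fingers move at their own pace and stop on an object; FORCE is the grip in N (left out, the last holds). Time passes only in rows, so rows that repeat a pose let the fingers close. It gives the time, the measured TCP pose, the force and the opening at its end, in the units of the state.
- get_state(): the state, without advancing time (a new reading comes with each control period).
- grab_frame(name): name is "scene" or "side" or "wrist"; returns the picture (420x560x3 uint8, red, green, blue); there is no depth.
- get_calibration(name): a dict with "K" (3x3 intrinsics, pixels), "pose" (4x4, takes a point from camera to world coordinates). Camera axes: x right, y up, looking along -z (the intrinsics and any distortion apply to the point x, -y, -z); pixel columns grow to the right and rows downward; lengths in m; the calibration is good to about 2 mm. A picture is of the moment at which its call begins: read the wrist's pose just before it. get_calibration takes no time and is no camera call; for the wrist camera it gives the pose at the moment of the call.
- job_done(): hands the job in, once; it reports no verdict.
The state is a dict: "t": time; "q": joint angles; "qd": joint speeds; "joint_efforts": joint torques, N m; "eef_pos": TCP position; "ee_rot": TCP orientation; "force": force on the tool from outside, world axes, zero at the start; "moment": the same for the moment, N m; "width": finger opening in m.
Only numpy, scipy, OpenCV 4.12 (cv2) and the standard library are available. Lean on these libraries where they do the work, as an engineer would, in place of code of your own. Each camera call takes 0.05 s, during which the arm holds its last target.

TASK

Top up the drying stack of maple blanks. First drop the short loose blank, which cannot span the two spacer sticks on top of the stack, into the wooden offcut crate. Then take the long loose blank squarely over the stack, lower it gently until you feel it rest on the spacer sticks, and only then let go; last, set the iron weight down on the middle of that blank in the same way, and leave the sanding block, the finger plane and the jar alone.

Things in the scene. Friction and masses are not known exactly. Their poses are not given: they have to be found in the camera images.
- pile: Drying stack of maple blanks in a dark tray (222 x 78 mm, rim 12 mm), firmly fixed. Origin at bench height under its centre, x along it, z up. Blanks 190 x 50 mm lie along x; on the very top two spacer sticks (12 mm wide, 50 mm long across, 8 mm thick) lie at x = +62 and -62 mm. Its height differs each time and no reading is given: the sticks' tops are 50 to 115 mm above the bench.
- crate: Open wooden offcut crate with slatted sides, fixed to the bench, 210 x 150 mm outside (x by y), 70 mm high, walls about 6 mm. Origin at the centre of its underside; x along its length, z up.
- long_mid (a point): Centre (half-way up) of the long loose maple blank, 190 x 50 x 20 mm, about 0.13 kg, lying flat on the bench: x along its length, y across its 50 mm width, z up. Both ends are alike. Grasp it across its width at the middle.
- short_mid (a point): Centre (half-way up) of the short loose maple blank, 110 x 50 x 20 mm, about 0.08 kg, lying flat on the bench: x along its length, y across its 50 mm width, z up.
- weight_grip (a point): Grip point of the iron weight, about 0.65 kg: a dark block 100 x 44 x 24 mm (x, y, z) with an upright lug on top, 60 mm long (x), 16 mm thick (y), which ends 60 mm above the underside. This point is on the weight's vertical centre line, in the lug, 42 mm above the underside. Pinch the lug across y.
- sanding_block: Cork sanding block, 46 x 90 x 27 mm, a bystander: leave it alone. Origin at the centre of its underside.
- finger_plane: Small brass finger plane, 29 x 60 x 31 mm, a bystander: leave it alone. Origin at the centre of its underside.
- jar: Small glass jar with a dark lid, 64 mm across, 76 mm high, a bystander: leave it alone. Origin at the centre of its underside.
Not all that is in view belongs to the job. What is shaped like the part that bears weight_grip but purple is not meant.

How it is judged:
By the outcome, as a careful person would: the job done as asked, in the order asked, and still so for the second after the job is handed in, with the robot touching nothing.
It also fails if it takes over 72 s, if anything falls off the work surface, if the arm or the gripper's body presses on something with over 40 N, if the wrist force passes 120 N, or if a joint passes its speed limit or range.

## Working session

There is one attempt and no reset: what is moved stays moved. The work goes in short steps, Python scripts to look and compute and a shell command to move; the robot and the scene stay as the last step left them, time stands still between calls to the robot, and variables do not carry over. Pictures are saved under pics/ and viewed, and the job is handed in when it is done.

```bash
mkdir -p pics; cat > h.py <<'E'
import numpy as np, cv2
from station import *
def snap(name,fn):
    c=get_calibration(name); im=grab_frame(name); cv2.imwrite('pics/'+fn,im[:,:,::-1]); return im,c
def ray(c,u,v):
    K=np.array(c['K']);P=np.array(c['pose'])
    d=np.linalg.inv(K)@[u,v,1]; d=np.array([d[0],-d[1],-d[2]])
    return P[:3,3],P[:3,:3]@d
def onz(c,u,v,z):
    o,d=ray(c,u,v); return o+d*(z-o[2])/d[2]
def proj(c,p):
    K=np.array(c['K']);P=np.array(c['pose'])
    q=P[:3,:3].T@(np.array(p)-P[:3,3]); q=K@[q[0],-q[1],-q[2]]; return q[:2]/q[2]
E
python3 - <<'E'
from h import *
print(get_state(),grip_depth)
for n in('scene','side','wrist'):
    im,c=snap(n,n+'0.png'); print({k:np.round(v,4).tolist() if not isinstance(v,str) else v for k,v in c.items()})
E
```

```text
{'t': 0.0, 'q': array([ 1.53508307e+00,  3.59399942e-01,  1.10620700e-02, -3.73360081e-04,
       -1.22407699e+00, -2.88100444e-01]), 'qd': array([ 0.00027279, -0.00085296,  0.00024196, -0.00131734, -0.00046512,
        0.00045667]), 'joint_efforts': array([-3.04603818e-04, -5.82714272e+01,  2.93052453e+01,  6.99722573e+00,
        6.85457155e-03, -1.72159080e-04]), 'eef_pos': array([0.21463626, 0.63945481, 0.22561145]), 'ee_rot': array([ 3.13994109e+00, -1.23410151e-04, -3.23940752e-01]), 'force': array([-0.22915667,  0.53356774, -1.05688467]), 'moment': array([-0.00753475, -0.00178709, -0.01604031]), 'width': 0.08761391320081824} 0.0188
{'K': [[399.6645, 0.0, 281.9362], [0.0, 399.6645, 212.5133], [0.0, 0.0, 1.0]], 'pose': [[0.7527, 0.4548, -0.476, 0.0992], [-0.6582, 0.5026, -0.5605, -0.6313], [-0.0156, 0.7352, 0.6776, 0.8567], [0.0, 0.0, 0.0, 1.0]]}
{'K': [[456.0807, 0.0, 280.5551], [0.0, 456.0807, 215.9184], [0.0, 0.0, 1.0]], 'pose': [[0.9933, 0.0454, -0.1063, 0.5313], [-0.1156, 0.4188, -0.9007, -0.9978], [0.0036, 0.9069, 0.4212, 0.5345], [0.0, 0.0, 0.0, 1.0]]}
{'K': [[341.3794, 0.0, 280.834], [0.0, 341.3794, 204.3201], [0.0, 0.0, 1.0]], 'pose': [[-0.3198, 0.9085, 0.2689, 0.2877], [-0.9475, -0.3073, -0.0886, 0.6155], [0.0021, -0.2831, 0.9591, 0.3838], [0.0, 0.0, 0.0, 1.0]]}
```

View pics/scene0.png

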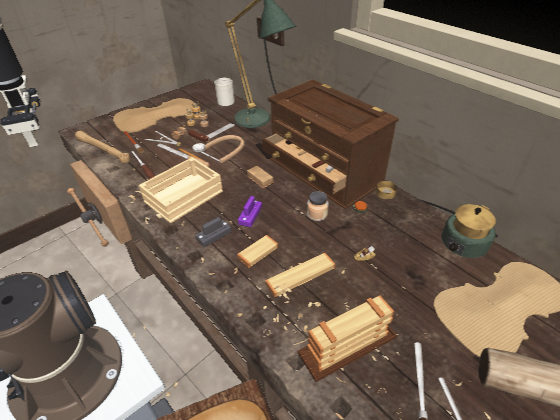

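View pics/side0.png

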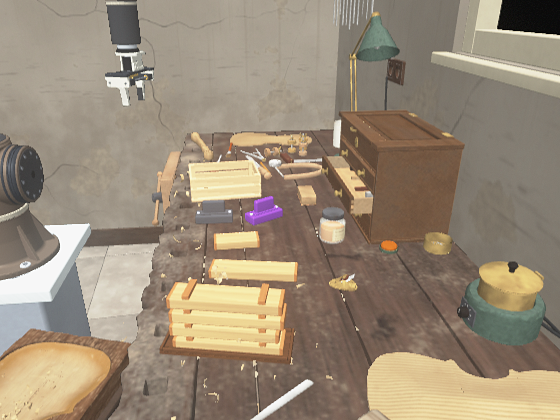

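View pics/wrist0.png

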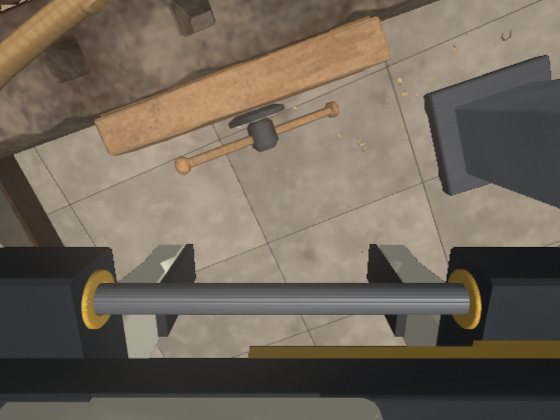

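The scene picture shows the crate near (180,190), the weight (214,232), the short blank (258,250), the long blank (300,273) and the stack (350,330). I'll enlarge these areas to read corners.

```bash
python3 - <<'E'
import cv2
a=cv2.imread('pics/scene0.png');b=cv2.imread('pics/side0.png')
def crop(im,x,y,w,h,s,fn):
    o=cv2.resize(im[y:y+h,x:x+w],None,fx=s,fy=s,interpolation=cv2.INTER_CUBIC)
    for i in range(x-x%20+20,x+w,20): cv2.line(o,((i-x)*s,0),((i-x)*s,6),(0,255,0),1); cv2.putText(o,str(i),((i-x)*s-10,16),0,.35,(0,255,0))
    for i in range(y-y%20+20,y+h,20): cv2.line(o,(0,(i-y)*s),(6,(i-y)*s),(0,255,0),1); cv2.putText(o,str(i),(8,(i-y)*s+4),0,.35,(0,255,0))
    cv2.imwrite('pics/'+fn,o)
crop(a,130,145,150,120,5,'c1.png')
crop(a,230,225,175,140,4,'c2.png')
crop(b,150,150,160,120,5,'c3.png')
crop(b,150,225,160,135,4,'c4.png')
E
```

```text
(no output)
```

View pics/c1.png

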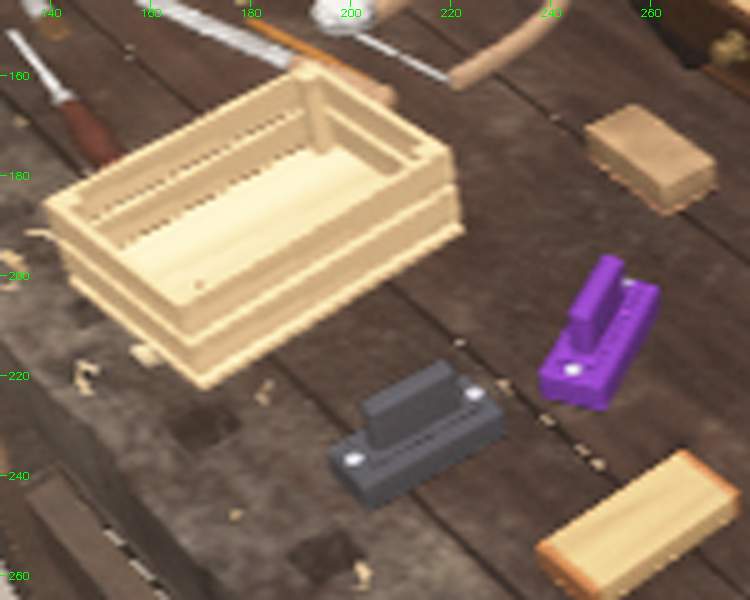

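View pics/c2.png

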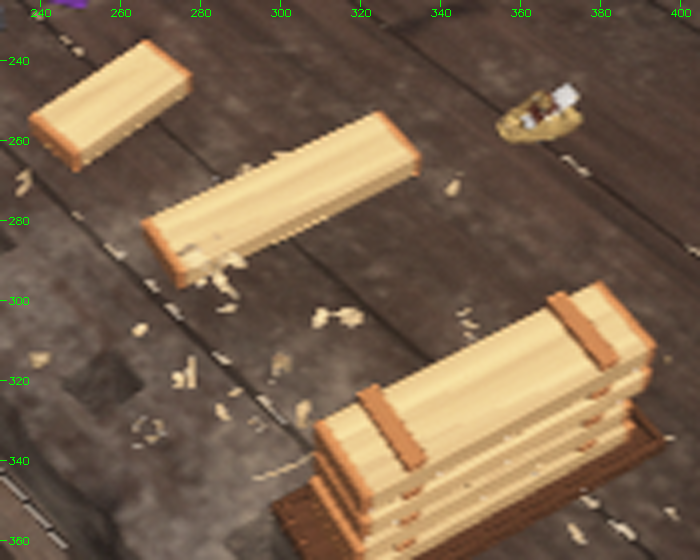

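View pics/c3.png

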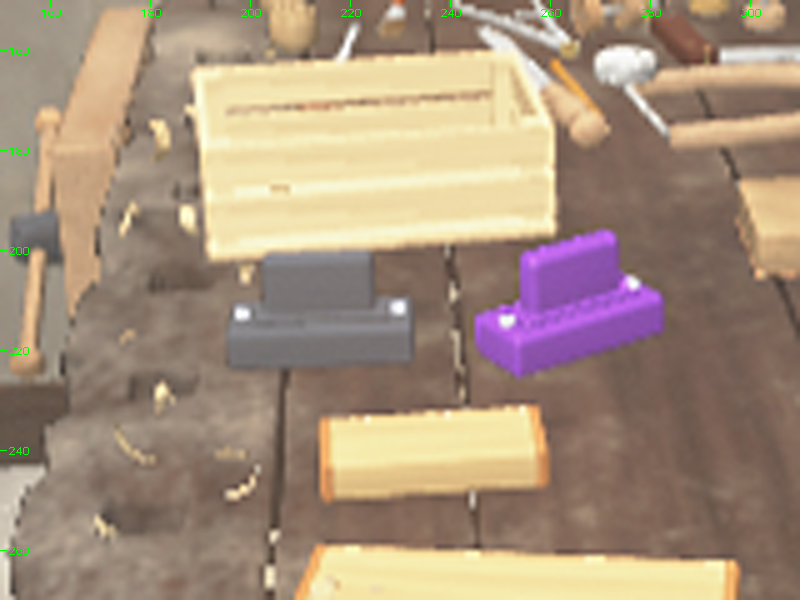

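View pics/c4.png

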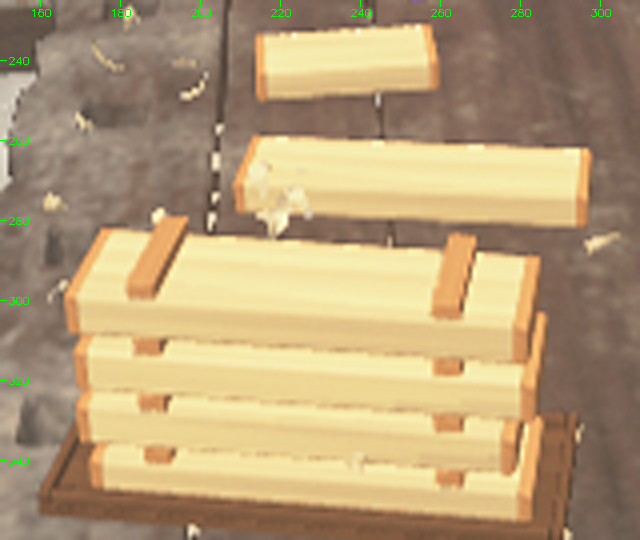

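```bash
cat > fit.py <<'E'
from h import *
from scipy.optimize import least_squares
S=get_calibration('scene');D=get_calibration('side')
def fit(name,pts,x0,useh=False):
    # pts: (cam, local xyz (z + h if flagged), crop pixel)
    def res(p):
        r=[]
        c,s=np.cos(p[2]),np.sin(p[2])
        for cam,l,uv,fl in pts:
            w=[p[0]+c*l[0]-s*l[1],p[1]+s*l[0]+c*l[1],l[2]+(p[3] if fl else 0)]
            r+=list(proj(cam,w)-uv)
        return r
    f=least_squares(res,x0,loss='soft_l1')
    print(name,np.round(f.x,4),'deg',round(np.degrees(f.x[2]),1)); print(np.round(np.array(res(f.x)).reshape(-1,2),1).tolist()); return f.x
def c1(a,b):return np.array([130+a/5,145+b/5])
def c2(a,b):return np.array([230+a/4,225+b/4])
def c3(a,b):return np.array([150+a/5,150+b/5])
def c4(a,b):return np.array([150+a/4,225+b/4])
if __name__=='__main__':
    for n,u,z in(('short',(258,250),.02),('long',(300,273),.02),('pile',(350,320),.08),('crate',(180,185),.05),('weight',(214,230),.03)): print(n,onz(S,*u,z))
    def blank(L,sc,sd):
        x,y=L/2,.025
        co=[(-x,y,.02),(x,y,.02),(x,-y,.02),(-x,-y,.02)]
        p=[(S,l,u,0) for l,u in zip(co,sc)]
        p+=[(D,l,u,0) for l,u in zip([(-x,y,.02),(x,y,.02),(x,-y,0),(-x,-y,0)],sd)]
        return p
    fit('short',blank(.11,[c2(30,118),c2(147,40),c2(190,75),c2(76,157)],[c3(322,418),c3(540,405),c3(545,485),c3(325,500)]),[.5,.1,0])
    fit('long',blank(.19,[c2(142,222),c2(380,112),c2(420,157),c2(180,275)],[c4(255,135),c4(590,150),c4(583,227),c4(240,212)]),[.5,-.05,0])
    p=[]
    for cam,cc,xs,px in((S,c2,-.062,[(357,390),(380,385),(425,460),(405,470)]),(S,c2,.062,[(548,300),(567,292),(619,358),(597,367)]),(D,c4,-.062,[(165,218),(188,218),(152,297),(127,293)]),(D,c4,.062,[(450,235),(476,237),(457,317),(432,315)])):
        for (dx,dy),u in zip([(-.006,.025),(.006,.025),(.006,-.025),(-.006,-.025)],px): p.append((cam,(xs+dx,dy,0),cc(*u),1))
    fit('sticks',p,[.5,-.2,0,.08])
    x,y=.111,.039
    p2=[(S,(-x,y,.012),c2(275,505),0),(S,(x,-y,.012),c2(663,440),0),(D,(-x,-y,.012),c4(40,510),0),(D,(x,y,.012),c4(575,415),0)]
    fit('tray',p2,[.5,-.2,0])
    fit('pile all',p+p2,[.5,-.2,0,.08])
    x,y=.105,.075
    p=[(S,l,c1(*u),0) for l,u in [((-x,y,.07),(45,203)),((x,y,.07),(312,65)),((x,-y,.07),(452,150)),((-x,-y,.07),(185,305)),((-x,-y,0),(205,385)),((x,-y,0),(462,230))]]
    p+=[(D,l,c3(*u),0) for l,u in [((-x,y,.07),(192,72)),((x,y,.07),(515,52)),((x,-y,.07),(553,118)),((-x,-y,.07),(200,145)),((-x,-y,0),(210,260)),((x,-y,0),(555,232))]]
    fit('crate',p,[.4,.3,0])
    x,y=.05,.022
    p=[(S,l,c1(*u),0) for l,u in [((-x,y,.024),(330,452)),((-x,-y,.024),(368,485)),((x,-y,.024),(503,410)),((-x,-y,0),(374,508)),((x,-y,0),(505,435)),((-.03,.008,.06),(363,405)),((.03,.008,.06),(443,360))]]
    p+=[(D,l,c3(*u),0) for l,u in [((-x,-y,0),(228,367)),((x,-y,0),(413,362)),((-.03,-.008,.06),(265,255)),((.03,-.008,.06),(372,253))]]
    fit('weight',p,[.45,.15,0])
E
python3 fit.py
```

```text
short [ 0.5349309  -0.01099984  0.02      ]
long [ 0.56675916 -0.14946113  0.02      ]
pile [ 0.52551627 -0.35416564  0.08      ]
crate [0.50755422 0.3566066  0.05      ]
weight [0.48290217 0.12907269 0.03      ]
short [ 0.5394 -0.0067  0.0332] deg 1.9
[[-0.1, -0.8], [0.3, -0.9], [1.1, -0.6], [-0.1, -0.5], [-1.3, 0.2], [-0.5, -0.1], [0.7, 0.5], [-1.1, 0.7]]
long [ 0.5724 -0.1483 -0.1923] deg -11.0
[[-0.1, -0.7], [0.4, -1.2], [0.9, -0.5], [-0.2, -0.3], [-1.5, -0.1], [0.1, -0.2], [0.6, 0.8], [-2.1, 0.5]]
sticks [ 0.5167 -0.3651 -0.2366  0.1064] deg -13.6
[[-0.2, 0.6], [-1.2, -0.5], [0.5, -0.5], [0.6, -0.4], [-0.4, -0.1], [-0.8, -0.2], [0.3, 0.3], [1.4, 0.4], [-0.8, 0.8], [0.3, 1.3], [0.5, -1.5], [-0.5, -1.0], [-0.2, 1.7], [0.4, 1.7], [0.6, -0.7], [-0.7, -0.8]]
tray [ 0.516  -0.3693 -0.2042] deg -11.7
[[0.3, 0.7], [2.2, -0.4], [-2.1, -2.2], [0.4, -0.6]]
pile all [ 0.5165 -0.3661 -0.2273  0.1073] deg -13.0
[[0.2, 1.0], [-0.8, -0.1], [1.1, -0.1], [1.2, -0.1], [-0.3, -0.1], [-0.7, -0.3], [0.6, 0.2], [1.7, 0.3], [-1.2, 0.9], [-0.1, 1.3], [0.3, -1.4], [-0.7, -0.9], [-0.4, 1.4], [0.2, 1.3], [0.7, -1.0], [-0.5, -1.0], [-0.7, -1.6], [1.6, -0.4], [-1.5, -4.7], [0.9, -0.8]]
crate [0.5122 0.3559 0.0984] deg 5.6
[[-0.1, -0.6], [-0.3, -1.4], [0.0, -0.6], [-0.6, 0.2], [0.2, 1.1], [0.5, -0.0], [-0.3, -0.6], [0.0, -0.7], [0.4, 1.3], [-0.2, 0.9], [-0.3, 0.0], [0.3, 0.1]]
weight [0.484  0.1351 0.0168] deg 1.0
[[-1.1, -0.8], [-0.2, 0.7], [0.9, -1.1], [-0.2, 1.8], [1.3, -0.4], [-1.1, -1.1], [0.1, -1.8], [-0.1, 1.6], [0.6, 0.6], [-1.4, 0.9], [0.1, 0.2]]
```

```bash
cat >> h.py <<'E'
from scipy.spatial.transform import Rotation as Ro
def plan(x,y,z,yaw):
    s=get_state(); R=Ro.from_euler('xyz',s['ee_rot']); d=np.array([x,y,z])-s['eef_pos']
    T=Ro.from_euler('xyz',[np.pi,0,yaw])
    print('t',round(float(s['t']),2),'pos',np.round(s['eef_pos'],4),'rot',np.round(s['ee_rot'],3),'F',np.round(s['force'],1),'w',round(float(s['width']),4))
    print(' slide',np.round(R.inv().apply(d)/.5,4).tolist(),'turn',np.round((R.inv()*T).as_rotvec()/(2*np.pi),4).tolist(),'rows',round(float(np.linalg.norm(d)/.0417),1))
E
python3 -c "
from h import *
plan(.5394,-.0067,.18,.033)
from fit import *
print(onz(S,249,213,.03),onz(S,317,205,.04))"
```

```text
t 0.15 pos [0.2147 0.6396 0.2258] rot [ 3.14  -0.    -0.324] F [0.1 0.1 0.3] w 0.0875
 slide [1.027, 1.0185, 0.0932] turn [0.0002, 0.0, -0.0568] rows 17.4
[0.60391323 0.11838574 0.03      ] [ 0.77524743 -0.00239203  0.04      ]
```

```bash
python3 -m crank '[{"turn":[0,0,-0.019],"slide":[0.08,0.08,0],"fingers":1},{"turn":[0,0,-0.038],"slide":[0.16,0.16,0],"fingers":1},{"turn":[0,0,-0.0568],"slide":[0.24,0.24,0],"fingers":1},{"turn":[0,0,-0.0568],"slide":[0.3,0.3,0.02],"fingers":1},{"turn":[0,0,-0.0568],"slide":[0.35,0.35,0.03],"fingers":1}]' 30; python3 -c "
from h import *
plan(.5394,-.0067,.18,.033)"
```

```text
t: 0.57
eef_pos: [0.3077, 0.4521, 0.2166]
ee_rot: [-3.141, -0.0, 0.034]
force: [1.4, 0.1, 0.6]
width: 0.0877
t 0.57 pos [0.3077 0.4521 0.2166] rot [-3.141 -0.     0.034] F [1.4 0.1 0.6] w 0.0877
 slide [0.4315, 0.9331, 0.0728] turn [-0.0001, -0.0, 0.0002] rows 12.4
```

```bash
python3 -m crank '[{"turn":[0,0,0],"slide":[0.4315,0.933,0.073],"fingers":1},{"turn":[0,0,0],"slide":[0.4315,0.933,0.073],"fingers":1},{"turn":[0,0,0],"slide":[0.4315,0.933,0.073],"fingers":1},{"turn":[0,0,0],"slide":[0.4315,0.933,0.073],"fingers":1},{"turn":[0,0,0],"slide":[0.4315,0.933,0.073],"fingers":1}]'; python3 -c "
from h import *
plan(.5394,-.0067,.18,.033)"
```

```text
t: 0.98
eef_pos: [0.401, 0.2663, 0.2018]
ee_rot: [-3.141, -0.0, 0.034]
force: [0.9, -0.1, -0.0]
width: 0.0878
t 0.98 pos [0.401  0.2663 0.2018] rot [-3.141 -0.     0.034] F [ 0.9 -0.1 -0. ] w 0.0878
 slide [0.2583, 0.555, 0.0435] turn [-0.0001, -0.0, 0.0001] rows 7.4
```

```bash
python3 -m crank '[{"turn":[0,0,0],"slide":[0.2583,0.555,0.0435],"fingers":1},{"turn":[0,0,0],"slide":[0.2583,0.555,0.0435],"fingers":1},{"turn":[0,0,0],"slide":[0.2583,0.555,0.0435],"fingers":1},{"turn":[0,0,0],"slide":[0.2583,0.555,0.0435],"fingers":1},{"turn":[0,0,0],"slide":[0.2583,0.555,0.0435],"fingers":1}]'; python3 -c "
from h import *
plan(.5394,-.0067,.18,.033)"
```

```text
t: 1.4
eef_pos: [0.495, 0.0809, 0.1871]
ee_rot: [-3.141, -0.0, 0.033]
force: [1.0, 1.4, 0.2]
width: 0.0877
t 1.4 pos [0.495  0.0809 0.1871] rot [-3.141 -0.     0.033] F [1.  1.4 0.2] w 0.0877
 slide [0.0829, 0.1781, 0.0143] turn [-0.0, -0.0001, 0.0001] rows 2.4
```

```bash
python3 -m crank '[{"turn":[0,0,0],"slide":[0.083,0.178,0.014],"fingers":1},{"turn":[0,0,0],"slide":[0.083,0.178,0.014],"fingers":1},{"turn":[0,0,0],"slide":[0.083,0.178,0.014],"fingers":1},{"turn":[0,0,0],"slide":[0.083,0.178,0.014],"fingers":1},{"turn":[0,0,0],"slide":[0.083,0.178,0.014],"fingers":1}]'; python3 -c "
from h import *
plan(.5394,-.0067,.18,.033)
im,c=snap('wrist','w1.png')
for p in [(-.055,.025),(.055,.025),(.055,-.025),(-.055,-.025)]:
    print(proj(c,[.5394+p[0]-.033*p[1],-.0067+p[1]+.033*p[0],.02]))
np.save('w1.npy',c['pose'])"
```

```text
t: 1.82
eef_pos: [0.5389, -0.0058, 0.1794]
ee_rot: [3.141, 0.001, 0.03]
force: [-0.3, 0.0, 0.4]
width: 0.0876
t 1.82 pos [ 0.5389 -0.0058  0.1794] rot [3.141e+00 1.000e-03 3.000e-02] F [-0.3  0.   0.4] w 0.0876
 slide [0.001, 0.0019, -0.0011] turn [0.0, 0.0002, -0.0004] rows 0.0
[257.06853575 240.31085812]
[254.15801765 127.92205929]
[309.1723038  127.68051929]
[307.03958074 240.09670852]
```

View pics/w1.png

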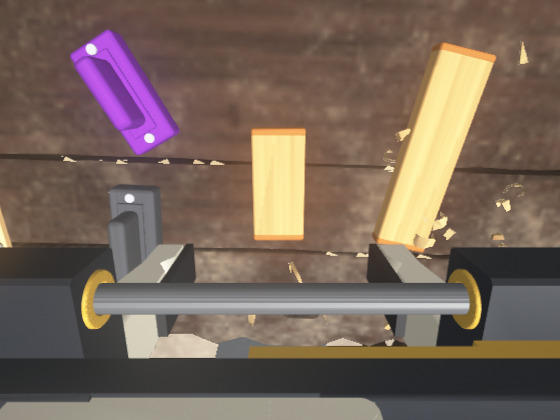

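The wrist view shows the short blank centred near (279,185), within ~2 mm of the estimate. I'll descend now.

```bash
python3 -m crank '[{"turn":[0,0,0],"slide":[0.001,0,0.08],"fingers":1},{"turn":[0,0,0],"slide":[0.001,0,0.16],"fingers":1},{"turn":[0,0,0],"slide":[0.001,0,0.24],"fingers":1},{"turn":[0,0,0],"slide":[0.001,0,0.29],"fingers":1},{"turn":[0,0,0],"slide":[0.001,0,0.31],"fingers":1}]'; python3 -c "
from h import *
plan(.5394,-.005,.0045,.033)"
```

```text
t: 2.28
eef_pos: [0.5367, -0.0041, 0.0217]
ee_rot: [3.14, 0.005, 0.034]
force: [-0.8, -0.0, -0.2]
width: 0.0876
t 2.28 pos [ 0.5367 -0.0041  0.0217] rot [3.14  0.005 0.034] F [-0.8 -0.  -0.2] w 0.0876
 slide [0.0056, 0.002, 0.0344] turn [0.0002, 0.0008, 0.0002] rows 0.4
```

```bash
python3 -m crank '[{"turn":[0,0,0],"slide":[0,0,0.02],"fingers":1},{"turn":[0,0,0],"slide":[0,0,0.03],"fingers":1},{"turn":[0,0,0],"slide":[0,0,0.03],"fingers":1}]'; python3 -c "
from h import *
plan(.5394,-.005,.0045,.033)"
```

```text
t: 2.53
eef_pos: [0.5399, -0.004, 0.0103]
ee_rot: [-3.141, -0.001, 0.034]
force: [0.2, 0.4, -0.7]
width: 0.0876
t 2.53 pos [ 0.5399 -0.004   0.0103] rot [-3.141e+00 -1.000e-03  3.400e-02] F [ 0.2  0.4 -0.7] w 0.0876
 slide [-0.0011, 0.0019, 0.0117] turn [-0.0, -0.0001, 0.0002] rows 0.1
```

```bash
python3 -m crank '[{"turn":[0,0,0],"slide":[0,0,0.011],"fingers":1},{"turn":[0,0,0],"slide":[0,0,0.011],"fingers":-1},{"turn":[0,0,0],"slide":[0,0,0.011],"fingers":-1},{"turn":[0,0,0],"slide":[0,0,0.011],"fingers":-1},{"turn":[0,0,0],"slide":[0,0,0.011],"fingers":-1}]' 25;python3 -m crank '[{"turn":[0,0,0],"slide":[0,0,0],"fingers":-1},{"turn":[0,0,0],"slide":[0,0,0],"fingers":-1},{"turn":[0,0,0],"slide":[0,0,0],"fingers":-1}]'
```

```text
t: 2.95
eef_pos: [0.5399, -0.0047, 0.0051]
ee_rot: [-3.141, -0.001, 0.033]
force: [-0.9, -0.5, -0.1]
width: 0.0663
t: 3.2
eef_pos: [0.5397, -0.0047, 0.0048]
ee_rot: [-3.141, -0.0, 0.033]
force: [-0.6, 0.2, 1.3]
width: 0.0499
```

Now it's closing on the blank at 50 mm. I'll hold a moment, then lift.

```bash
python3 -m crank '[{"turn":[0,0,0],"slide":[0,0,0],"fingers":-1},{"turn":[0,0,0],"slide":[0,0,-0.05],"fingers":-1},{"turn":[0,0,0],"slide":[0,0,-0.12],"fingers":-1},{"turn":[0,0,0],"slide":[0,0,-0.2],"fingers":-1},{"turn":[0,0,0],"slide":[0,0,-0.26],"fingers":-1}]'; python3 -c "
from h import *
plan(.5122,.3559,.16,.0984)"
```

```text
t: 3.62
eef_pos: [0.5398, -0.0047, 0.1371]
ee_rot: [3.141, -0.001, 0.033]
force: [0.8, -0.1, -2.5]
width: 0.0497
t 3.62 pos [ 0.5398 -0.0047  0.1371] rot [ 3.141e+00 -1.000e-03  3.300e-02] F [ 0.8 -0.1 -2.5] w 0.0497
 slide [-0.031, -0.7227, -0.0458] turn [0.0, -0.0002, -0.0103] rows 8.7
```

```bash
python3 -m crank '[{"turn":[0,0,-0.002],"slide":[-0.004,-0.08,-0.03],"fingers":-1},{"turn":[0,0,-0.004],"slide":[-0.008,-0.16,-0.046],"fingers":-1},{"turn":[0,0,-0.006],"slide":[-0.012,-0.24,-0.046],"fingers":-1},{"turn":[0,0,-0.008],"slide":[-0.015,-0.32,-0.046],"fingers":-1},{"turn":[0,0,-0.0103],"slide":[-0.019,-0.4,-0.046],"fingers":-1}]'; python3 -c "
from h import *
plan(.5122,.3559,.16,.0984)"
```

```text
t: 4.03
eef_pos: [0.5228, 0.1966, 0.1579]
ee_rot: [-3.141, -0.0, 0.098]
force: [0.7, -0.0, -1.2]
width: 0.0498
t 4.03 pos [0.5228 0.1966 0.1579] rot [-3.141 -0.     0.098] F [ 0.7 -0.  -1.2] w 0.0498
 slide [0.01, -0.3192, -0.0039] turn [-0.0001, -0.0001, -0.0001] rows 3.8
```

```bash
python3 -m crank '[{"turn":[0,0,0],"slide":[0.004,-0.08,0],"fingers":-1},{"turn":[0,0,0],"slide":[0.008,-0.16,0],"fingers":-1},{"turn":[0,0,0],"slide":[0.01,-0.24,0],"fingers":-1},{"turn":[0,0,0],"slide":[0.01,-0.3,0],"fingers":-1},{"turn":[0,0,0],"slide":[0.01,-0.319,0],"fingers":-1}]';python3 -m crank '[{"turn":[0,0,0],"slide":[0,0,0],"fingers":-1},{"turn":[0,0,0],"slide":[0,0,0],"fingers":-1}]'; python3 -c "
from h import *
plan(.5122,.3559,.035,.0984)
snap('scene','s1.png')"
```

```text
t: 4.45
eef_pos: [0.5122, 0.3582, 0.1569]
ee_rot: [-3.141, -0.0, 0.101]
force: [0.9, -0.3, -0.6]
width: 0.0495
t: 4.62
eef_pos: [0.5123, 0.3541, 0.1569]
ee_rot: [3.141, 0.001, 0.099]
force: [-0.2, 1.4, -0.6]
width: 0.0497
t 4.62 pos [0.5123 0.3541 0.1569] rot [3.141e+00 1.000e-03 9.900e-02] F [-0.2  1.4 -0.6] w 0.0497
 slide [0.0005, -0.0038, 0.2437] turn [0.0001, 0.0002, 0.0001] rows 2.9
```

View pics/s1.png

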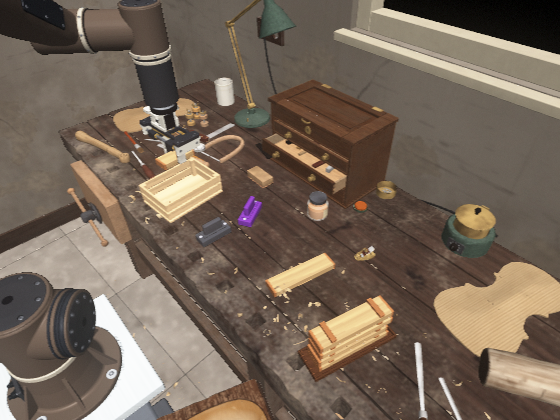

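The blank is held over the crate (image ~(175,158), high above it). Lowering inside.

```bash
python3 -m crank '[{"turn":[0,0,0],"slide":[0,-0.004,0.06],"fingers":-1},{"turn":[0,0,0],"slide":[0,-0.004,0.12],"fingers":-1},{"turn":[0,0,0],"slide":[0,-0.004,0.18],"fingers":-1},{"turn":[0,0,0],"slide":[0,-0.004,0.22],"fingers":-1},{"turn":[0,0,0],"slide":[0,-0.004,0.25],"fingers":-1}]';python3 -m crank '[{"turn":[0,0,0],"slide":[0,0,0],"fingers":-1},{"turn":[0,0,0],"slide":[0,0,0],"fingers":-1},{"turn":[0,0,0],"slide":[0,0,0],"fingers":0.4},{"turn":[0,0,0],"slide":[0,0,0],"fingers":0.4},{"turn":[0,0,0],"slide":[0,0,0],"fingers":0.4}]'
```

```text
t: 5.08
eef_pos: [0.5121, 0.3534, 0.0305]
ee_rot: [3.14, 0.002, 0.096]
force: [-0.5, -0.2, -0.8]
width: 0.05
t: 5.5
eef_pos: [0.5133, 0.3566, 0.0342]
ee_rot: [-3.14, -0.002, 0.098]
force: [-0.6, 0.2, 0.1]
width: 0.0607
```

```bash
python3 -m crank '[{"turn":[0,0,0],"slide":[0,0,-0.05],"fingers":0.4},{"turn":[0,0,0],"slide":[0,0,-0.12],"fingers":0.4},{"turn":[0,0,0],"slide":[0,0,-0.2],"fingers":0.4},{"turn":[0,0,0],"slide":[0,0,-0.26],"fingers":1},{"turn":[0,0,0],"slide":[0,0.04,-0.28],"fingers":1}]'; python3 -c "
from h import *
plan(.5724,-.1483,.18,-.1923)
snap('scene','s2.png')"
```

```text
t: 5.92
eef_pos: [0.5169, 0.34, 0.1793]
ee_rot: [-3.135, -0.008, 0.101]
force: [1.3, 0.4, 1.3]
width: 0.0701
t 5.92 pos [0.5169 0.34   0.1793] rot [-3.135 -0.008  0.101] F [1.3 0.4 1.3] w 0.0701
 slide [0.0123, 0.9828, -0.0073] turn [-0.0012, -0.0012, 0.0466] rows 11.8
```

View pics/s2.png

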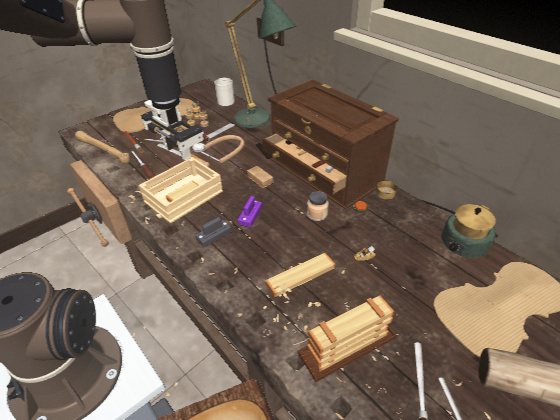

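The short blank lies in the crate (end grain seen at ~(168,198)). On to the long blank.

```bash
python3 -m crank '[{"turn":[0,0,0.01],"slide":[0.001,0.08,0],"fingers":1},{"turn":[0,0,0.025],"slide":[0.002,0.16,0],"fingers":1},{"turn":[0,0,0.04],"slide":[0.003,0.24,0],"fingers":1},{"turn":[0,0,0.0466],"slide":[0.004,0.32,0],"fingers":1},{"turn":[0,0,0.0466],"slide":[0.005,0.4,0],"fingers":1}]'; python3 -c "
from h import *
plan(.5724,-.1483,.18,-.1923)"
```

```text
t: 6.38
eef_pos: [0.5362, 0.1356, 0.1731]
ee_rot: [-3.141, -0.001, -0.197]
force: [1.7, 0.0, 0.1]
width: 0.088
t 6.38 pos [0.5362 0.1356 0.1731] rot [-3.141e+00 -1.000e-03 -1.970e-01] F [1.7 0.  0.1] w 0.088
 slide [0.1823, 0.5425, -0.0141] turn [-0.0002, -0.0001, -0.0008] rows 6.9
```

```bash
python3 -m crank '[{"turn":[0,0,0],"slide":[0.182,0.5425,-0.014],"fingers":1},{"turn":[0,0,0],"slide":[0.182,0.5425,-0.014],"fingers":1},{"turn":[0,0,0],"slide":[0.182,0.5425,-0.014],"fingers":1},{"turn":[0,0,0],"slide":[0.182,0.5425,-0.014],"fingers":1},{"turn":[0,0,0],"slide":[0.182,0.5425,-0.014],"fingers":1}]';python3 -m crank '[{"turn":[0,0,0],"slide":[0.05,0.15,0],"fingers":1},{"turn":[0,0,0],"slide":[0.05,0.15,0],"fingers":1},{"turn":[0,0,0],"slide":[0.05,0.15,0],"fingers":1}]'; python3 -c "
from h import *
plan(.5724,-.1483,.18,-.1923)"
```

```text
t: 6.8
eef_pos: [0.563, -0.0712, 0.1784]
ee_rot: [-3.141, -0.001, -0.195]
force: [1.3, -0.7, -0.7]
width: 0.0873
t: 7.05
eef_pos: [0.5731, -0.1531, 0.1778]
ee_rot: [3.141, -0.0, -0.199]
force: [0.7, -0.2, -1.1]
width: 0.0875
t 7.05 pos [ 0.5731 -0.1531  0.1778] rot [ 3.141 -0.    -0.199] F [ 0.7 -0.2 -1.1] w 0.0875
 slide [-0.0033, -0.0092, -0.0045] turn [0.0001, -0.0001, -0.0011] rows 0.1
```

```bash
python3 -m crank '[{"turn":[0,0,-0.001],"slide":[0,-0.006,0],"fingers":1},{"turn":[0,0,-0.001],"slide":[0,-0.006,0],"fingers":1},{"turn":[0,0,-0.001],"slide":[0,-0.006,0],"fingers":1}]'; python3 -c "
from h import *
plan(.5724,-.1483,.18,-.1923)
im,c=snap('wrist','w2.png')
a=-.1923
for p in [(-.095,.025),(.095,.025),(.095,-.025),(-.095,-.025)]:
    print(proj(c,[.5724+np.cos(a)*p[0]-np.sin(a)*p[1],-.1483+np.cos(a)*p[1]+np.sin(a)*p[0],.02]))"
```

```text
t: 7.3
eef_pos: [0.5738, -0.1437, 0.1779]
ee_rot: [-3.141, -0.0, -0.188]
force: [0.1, -0.1, -0.2]
width: 0.0875
t 7.3 pos [ 0.5738 -0.1437  0.1779] rot [-3.141 -0.    -0.188] F [ 0.1 -0.1 -0.2] w 0.0875
 slide [-0.001, 0.0095, -0.0042] turn [-0.0, -0.0001, 0.0007] rows 0.1
[261.14857304 277.93568253]
[258.24026511  82.48863375]
[315.50228754  82.66920711]
[309.66047878 278.05546408]
```

View pics/w2.png

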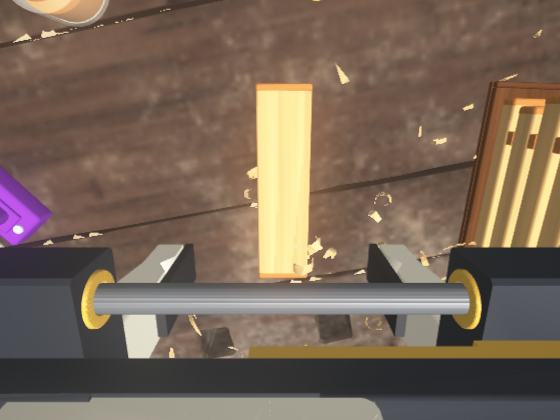

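The long blank's centre line is at about column 284, edges parallel to the jaws, ends at rows 84 and 277. Descending.

```bash
python3 -m crank '[{"turn":[0,0,0],"slide":[-0.001,0.004,0.08],"fingers":1},{"turn":[0,0,0],"slide":[-0.001,0.004,0.16],"fingers":1},{"turn":[0,0,0],"slide":[-0.001,0.004,0.24],"fingers":1},{"turn":[0,0,0],"slide":[-0.001,0.004,0.29],"fingers":1},{"turn":[0,0,0],"slide":[-0.001,0.004,0.32],"fingers":1}]';python3 -m crank '[{"turn":[0,0,0],"slide":[0,0,0.01],"fingers":1},{"turn":[0,0,0],"slide":[0,0,0.01],"fingers":1},{"turn":[0,0,0],"slide":[0,0,0.01],"fingers":1}]'; python3 -c "
from h import *
plan(.5724,-.146,.0045,-.19)"
```

```text
t: 7.77
eef_pos: [0.571, -0.1451, 0.0144]
ee_rot: [3.141, 0.004, -0.187]
force: [0.1, -0.0, -0.6]
width: 0.0876
t: 8.02
eef_pos: [0.5738, -0.1458, 0.0136]
ee_rot: [-3.142, -0.001, -0.187]
force: [-0.4, 0.2, 0.7]
width: 0.0874
t 8.02 pos [ 0.5738 -0.1458  0.0136] rot [-3.142e+00 -1.000e-03 -1.870e-01] F [-0.4  0.2  0.7] w 0.0874
 slide [-0.0028, 0.001, 0.0182] turn [-0.0, -0.0002, 0.0005] rows 0.2
```

```bash
python3 -m crank '[{"turn":[0,0,0],"slide":[-0.002,0,0.017],"fingers":1},{"turn":[0,0,0],"slide":[-0.002,0,0.017],"fingers":1},{"turn":[0,0,0],"slide":[-0.002,0,0.017],"fingers":-1},{"turn":[0,0,0],"slide":[-0.002,0,0.017],"fingers":-1},{"turn":[0,0,0],"slide":[-0.002,0,0.017],"fingers":-1}]' 30;python3 -m crank '[{"turn":[0,0,0],"slide":[0,0,0],"fingers":-1},{"turn":[0,0,0],"slide":[0,0,0],"fingers":-1},{"turn":[0,0,0],"slide":[0,0,0],"fingers":-1},{"turn":[0,0,0],"slide":[0,0,0],"fingers":-1},{"turn":[0,0,0],"slide":[0,0,0],"fingers":-1}]'
```

```text
t: 8.43
eef_pos: [0.5724, -0.1464, 0.0047]
ee_rot: [-3.141, -0.001, -0.189]
force: [0.6, 0.2, 0.1]
width: 0.0731
t: 8.85
eef_pos: [0.5721, -0.1463, 0.0042]
ee_rot: [3.142, -0.0, -0.189]
force: [-0.4, -0.6, 0.5]
width: 0.0498
```

```bash
python3 -m crank '[{"turn":[0,0,0],"slide":[0,0,-0.05],"fingers":-1},{"turn":[0,0,0],"slide":[0,0,-0.13],"fingers":-1},{"turn":[0,0,0],"slide":[0,0,-0.21],"fingers":-1},{"turn":[0,0,0],"slide":[0,0,-0.29],"fingers":-1},{"turn":[0,0,0],"slide":[0,0,-0.34],"fingers":-1}]';python3 -m crank '[{"turn":[0,0,0],"slide":[0,0,0],"fingers":-1},{"turn":[0,0,0],"slide":[0,0,0],"fingers":-1}]'; python3 -c "
from h import *
plan(.5167,-.3655,.17,-.232)"
```

```text
t: 9.27
eef_pos: [0.5731, -0.1465, 0.1785]
ee_rot: [-3.141, -0.004, -0.188]
force: [1.3, -0.5, -0.2]
width: 0.0499
t: 9.43
eef_pos: [0.5728, -0.1462, 0.1759]
ee_rot: [-3.14, -0.003, -0.189]
force: [-1.2, -0.0, -2.1]
width: 0.0499
t 9.43 pos [ 0.5728 -0.1462  0.1759] rot [-3.14e+00 -3.00e-03 -1.89e-01] F [-1.2 -0.  -2.1] w 0.0499
 slide [-0.0279, 0.4519, 0.0112] turn [-0.0002, -0.0005, 0.0069] rows 5.4
```

```bash
python3 -m crank '[{"turn":[0,0,0.002],"slide":[-0.005,0.08,0],"fingers":-1},{"turn":[0,0,0.004],"slide":[-0.01,0.16,0],"fingers":-1},{"turn":[0,0,0.006],"slide":[-0.015,0.24,0],"fingers":-1},{"turn":[0,0,0.0069],"slide":[-0.02,0.32,0],"fingers":-1},{"turn":[0,0,0.0069],"slide":[-0.025,0.38,0],"fingers":-1}]';python3 -m crank '[{"turn":[0,0,0],"slide":[-0.002,0.04,0],"fingers":-1},{"turn":[0,0,0],"slide":[-0.003,0.072,0],"fingers":-1},{"turn":[0,0,0],"slide":[-0.003,0.072,0],"fingers":-1},{"turn":[0,0,0],"slide":[-0.003,0.072,0],"fingers":-1}]'; python3 -c "
from h import *
plan(.5167,-.3655,.17,-.232)
a,_=snap('scene','s3.png');b,_=snap('side','d3.png')
a=a[190:390,230:430];b=b[170:370,130:330]
cv2.imwrite('pics/sd3.png',cv2.resize(np.hstack([a,b])[:,:,::-1],None,fx=2,fy=2,interpolation=2))"
```

```text
t: 9.85
eef_pos: [0.5222, -0.3325, 0.172]
ee_rot: [-3.141, 0.003, -0.233]
force: [0.3, 0.5, -0.3]
width: 0.0497
t: 10.18
eef_pos: [0.513, -0.3656, 0.172]
ee_rot: [-3.141, 0.003, -0.234]
force: [0.6, -0.3, -1.1]
width: 0.0497
t 10.18 pos [ 0.513  -0.3656  0.172 ] rot [-3.141e+00  3.000e-03 -2.340e-01] F [ 0.6 -0.3 -1.1] w 0.0497
 slide [0.0071, -0.002, 0.004] turn [-0.0001, 0.0005, -0.0003] rows 0.1
```

View pics/sd3.png

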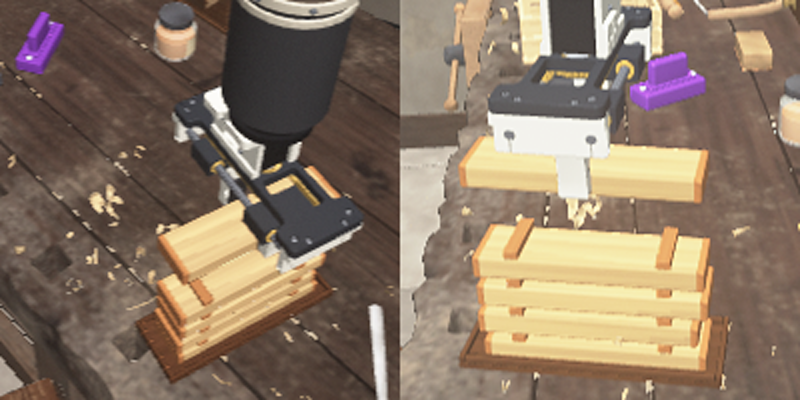

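The blank hangs squarely over the stack in both views. It needs about +3.5 mm along its length; then I'll lower and check closer.

```bash
python3 -m crank '[{"turn":[0,0,0],"slide":[0.007,-0.002,0.03],"fingers":-1},{"turn":[0,0,0],"slide":[0.007,-0.002,0.06],"fingers":-1},{"turn":[0,0,0],"slide":[0.007,-0.002,0.078],"fingers":-1},{"turn":[0,0,0],"slide":[0.007,-0.002,0.078],"fingers":-1},{"turn":[0,0,0],"slide":[0.007,-0.002,0.078],"fingers":-1}]'; python3 -c "
from h import *
plan(.5167,-.3655,.12,-.232)
a,_=snap('scene','s4.png');b,_=snap('side','d4.png')
a=a[240:390,280:430];b=b[220:370,150:300]
cv2.imwrite('pics/sd4.png',cv2.resize(np.hstack([a,b])[:,:,::-1],None,fx=2.6,fy=2.6,interpolation=2))
S=get_calibration('scene');D=get_calibration('side')
"
```

```text
t: 10.7
eef_pos: [0.518, -0.3645, 0.1348]
ee_rot: [3.142, 0.001, -0.231]
force: [0.8, 0.2, -0.8]
width: 0.0496
t 10.7 pos [ 0.518  -0.3645  0.1348] rot [ 3.142e+00  1.000e-03 -2.310e-01] F [ 0.8  0.2 -0.8] w 0.0496
 slide [-0.0019, 0.0026, 0.0296] turn [0.0, 0.0002, 0.0002] rows 0.4
```

View pics/sd4.png

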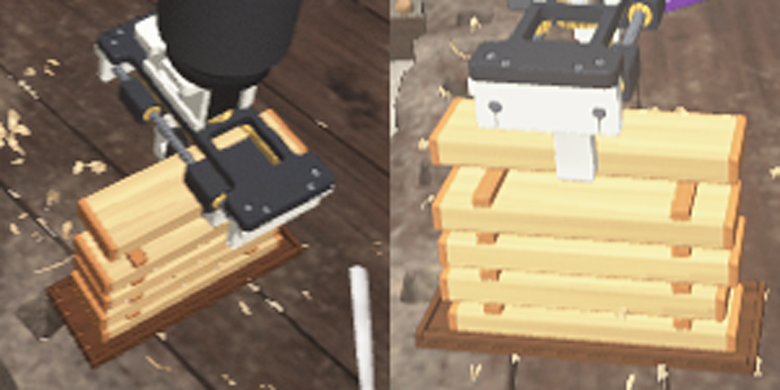

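```bash
python3 -m crank '[{"turn":[0,0,0],"slide":[-0.002,0.001,0.012],"fingers":-1},{"turn":[0,0,0],"slide":[-0.002,0.001,0.022],"fingers":-1},{"turn":[0,0,0],"slide":[-0.002,0.001,0.03],"fingers":-1},{"turn":[0,0,0],"slide":[-0.002,0.001,0.03],"fingers":-1},{"turn":[0,0,0],"slide":[-0.002,0.001,0.03],"fingers":-1}]';python3 -m crank '[{"turn":[0,0,0],"slide":[0,0,0.003],"fingers":-1},{"turn":[0,0,0],"slide":[0,0,0.003],"fingers":-1}]';python3 -m crank '[{"turn":[0,0,0],"slide":[0,0,0.003],"fingers":-1},{"turn":[0,0,0],"slide":[0,0,0.003],"fingers":-1}]'
```

```text
t: 11.22
eef_pos: [0.5167, -0.3654, 0.1198]
ee_rot: [-3.142, 0.001, -0.232]
force: [-1.0, 0.6, -0.4]
width: 0.0497
t: 11.38
eef_pos: [0.5169, -0.3654, 0.1186]
ee_rot: [-3.142, 0.0, -0.232]
force: [-0.4, -0.5, -0.9]
width: 0.0495
t: 11.55
eef_pos: [0.5169, -0.3653, 0.117]
ee_rot: [-3.142, 0.0, -0.232]
force: [-0.4, 0.6, -0.8]
width: 0.0498
```

```bash
for i in 1; do :; done; python3 -m crank '[{"turn":[0,0,0],"slide":[0,0,0.003],"fingers":-1},{"turn":[0,0,0],"slide":[0,0,0.003],"fingers":-1}]' | grep -E 'pos|force';python3 -m crank '[{"turn":[0,0,0],"slide":[0,0,0.003],"fingers":-1},{"turn":[0,0,0],"slide":[0,0,0.003],"fingers":-1}]'| grep -E 'pos|force'; python3 -m crank '[{"turn":[0,0,0],"slide":[0,0,0.002],"fingers":-1},{"turn":[0,0,0],"slide":[0,0,0.002],"fingers":-1}]'| grep -E 'pos|force'
```

```text
eef_pos: [0.5171, -0.3655, 0.1158]
force: [0.6, -0.4, -0.8]
eef_pos: [0.5171, -0.3655, 0.1158]
force: [-3.0, 2.9, 10.3]
eef_pos: [0.5172, -0.3655, 0.1158]
force: [-4.5, 5.1, 16.7]
```

Contact is felt (force rose to ~17 N as z stopped at 0.1158). I'll relax a little and look before letting go.

```bash
python3 -m crank '[{"turn":[0,0,0],"slide":[0,0,-0.003],"fingers":-1},{"turn":[0,0,0],"slide":[0,0,-0.003],"fingers":-1}]'; python3 -c "
from h import *
s=get_state();print(s['moment'],s['force'])
a,_=snap('scene','s5.png');b,_=snap('side','d5.png')
a=a[240:390,280:430];b=b[220:370,150:300]
cv2.imwrite('pics/sd5.png',cv2.resize(np.hstack([a,b])[:,:,::-1],None,fx=2.6,fy=2.6,interpolation=2))
"
```

```text
t: 12.22
eef_pos: [0.5172, -0.3655, 0.1158]
ee_rot: [3.141, -0.001, -0.232]
force: [-1.4, 2.6, 8.3]
width: 0.05
[1.17449962 0.63545878 0.0106789 ] [-1.37252043  2.6429056   8.3275906 ]
```

View pics/sd5.png

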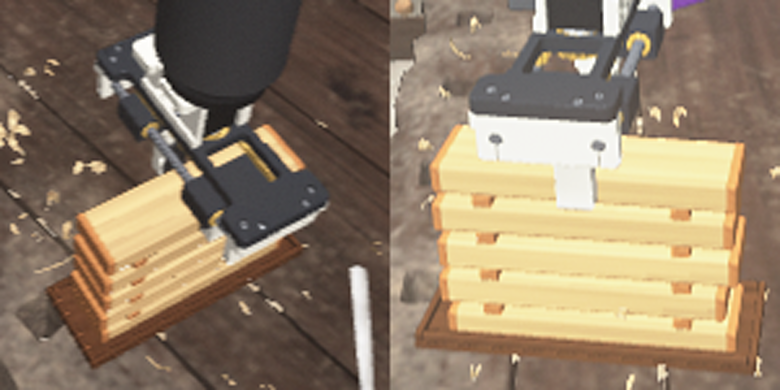

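The blank sits on both sticks, aligned with the stack. Release and lift straight up.

```bash
python3 -m crank '[{"turn":[0,0,0],"slide":[0,0,0],"fingers":0.5},{"turn":[0,0,0],"slide":[0,0,0],"fingers":0.5},{"turn":[0,0,0],"slide":[0,0,0],"fingers":0.5},{"turn":[0,0,0],"slide":[0,0,0],"fingers":0.5}]';python3 -m crank '[{"turn":[0,0,0],"slide":[0,0,-0.02],"fingers":0.5},{"turn":[0,0,0],"slide":[0,0,-0.06],"fingers":0.5},{"turn":[0,0,0],"slide":[0,0,-0.12],"fingers":1},{"turn":[0,0,0],"slide":[0,0,-0.18],"fingers":1},{"turn":[0,0,0],"slide":[0,0,-0.2],"fingers":1}]'; python3 -c "
from h import *
plan(.484,.1351,.20,.0168)
snap('wrist','w6.png')
a,_=snap('scene','s6.png');b,_=snap('side','d6.png')
a=a[240:390,280:430];b=b[220:370,150:300]
cv2.imwrite('pics/sd6.png',cv2.resize(np.hstack([a,b])[:,:,::-1],None,fx=2.6,fy=2.6,interpolation=2))
"
```

```text
t: 12.65
eef_pos: [0.5168, -0.3654, 0.1143]
ee_rot: [-3.142, 0.0, -0.232]
force: [0.2, -0.4, 0.5]
width: 0.0651
t: 13.07
eef_pos: [0.5186, -0.3666, 0.2204]
ee_rot: [3.139, -0.006, -0.231]
force: [0.8, -0.6, 0.5]
width: 0.0802
t 13.07 pos [ 0.5186 -0.3666  0.2204] rot [ 3.139 -0.006 -0.231] F [ 0.8 -0.6  0.5] w 0.0802
 slide [-0.2977, -0.9609, 0.0367] turn [0.0005, -0.0009, -0.0395] rows 12.1
```

View pics/sd6.png

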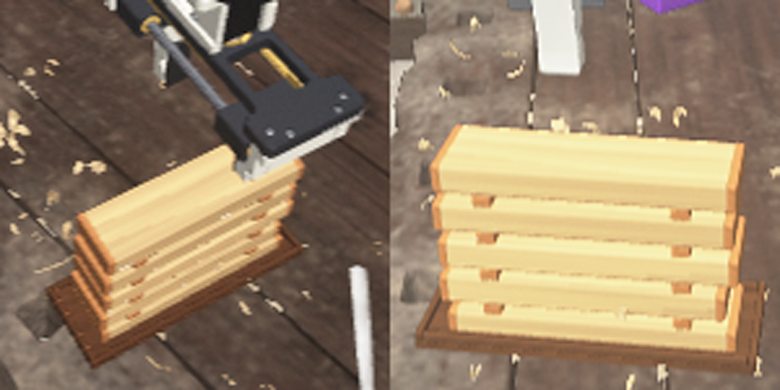

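View pics/w6.png

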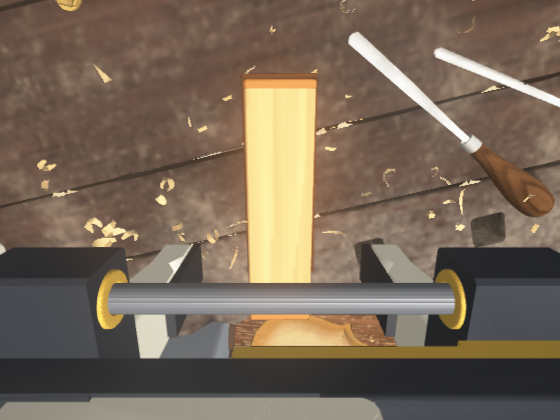

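The blank is flat and square on the sticks. Next the weight.

```bash
python3 -m crank '[{"turn":[0,0,-0.01],"slide":[-0.02,-0.07,0],"fingers":1},{"turn":[0,0,-0.025],"slide":[-0.045,-0.14,0],"fingers":1},{"turn":[0,0,-0.0395],"slide":[-0.07,-0.21,0],"fingers":1},{"turn":[0,0,-0.0395],"slide":[-0.1,-0.29,0],"fingers":1},{"turn":[0,0,-0.0395],"slide":[-0.125,-0.37,0],"fingers":1}]'; python3 -c "
from h import *
plan(.484,.1351,.20,.0168)"
```

```text
t: 13.63
eef_pos: [0.4972, -0.1708, 0.2135]
ee_rot: [-3.141, 0.002, 0.016]
force: [0.6, 0.9, 0.5]
width: 0.0874
t 13.63 pos [ 0.4972 -0.1708  0.2135] rot [-3.141e+00  2.000e-03  1.600e-02] F [0.6 0.9 0.5] w 0.0874
 slide [-0.0169, -0.6122, 0.0271] turn [-0.0, 0.0003, -0.0002] rows 7.4
```

```bash
python3 -m crank '[{"turn":[0,0,0],"slide":[-0.002,-0.08,0.01],"fingers":1},{"turn":[0,0,0],"slide":[-0.004,-0.16,0.02],"fingers":1},{"turn":[0,0,0],"slide":[-0.006,-0.24,0.03],"fingers":1},{"turn":[0,0,0],"slide":[-0.008,-0.32,0.04],"fingers":1},{"turn":[0,0,0],"slide":[-0.01,-0.4,0.04],"fingers":1}]';python3 -m crank '[{"turn":[0,0,0],"slide":[0,-0.08,0.03],"fingers":1},{"turn":[0,0,0],"slide":[0,-0.16,0.03],"fingers":1},{"turn":[0,0,0],"slide":[0,-0.2,0.03],"fingers":1},{"turn":[0,0,0],"slide":[0,-0.21,0.03],"fingers":1},{"turn":[0,0,0],"slide":[0,-0.21,0.03],"fingers":1}]'; python3 -c "
from h import *
plan(.484,.1351,.20,.0168)
im,c=snap('wrist','w7.png')
cv2.imwrite('pics/w7c.png',cv2.resize(im[100:320,180:400,::-1],None,fx=2.5,fy=2.5,interpolation=2))
for p in [(-.05,.022,.024),(.05,.022,.024),(.05,-.022,.024),(-.05,-.022,.024),(-.03,.008,.06),(.03,.008,.06),(.03,-.008,.06),(-.03,-.008,.06)]:
    print(proj(c,[.484+p[0]-.0168*p[1],.1351+p[1]+.0168*p[0],p[2]]))
"
```

```text
t: 14.05
eef_pos: [0.4888, 0.0291, 0.193]
ee_rot: [3.141, 0.003, 0.016]
force: [2.0, 0.3, -1.3]
width: 0.0877
t: 14.47
eef_pos: [0.4882, 0.1338, 0.1787]
ee_rot: [3.141, 0.002, 0.019]
force: [-0.0, -1.0, -0.6]
width: 0.0878
t 14.47 pos [0.4882 0.1338 0.1787] rot [3.141e+00 2.000e-03 1.900e-02] F [-0.  -1.  -0.6] w 0.0878
 slide [-0.0084, -0.0028, -0.0427] turn [0.0002, 0.0003, 0.0003] rows 0.5
[257.10008972 241.67118395]
[254.92222988 139.05211587]
[303.60851806 139.05064303]
[301.66812515 241.64761377]
[270.06239832 236.47573256]
[269.41393136 168.25214971]
[288.94081342 168.24878836]
[288.46401328 236.46646466]
```

View pics/w7.png

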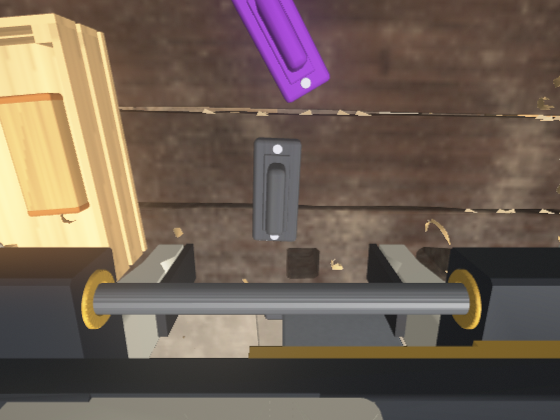

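View pics/w7c.png

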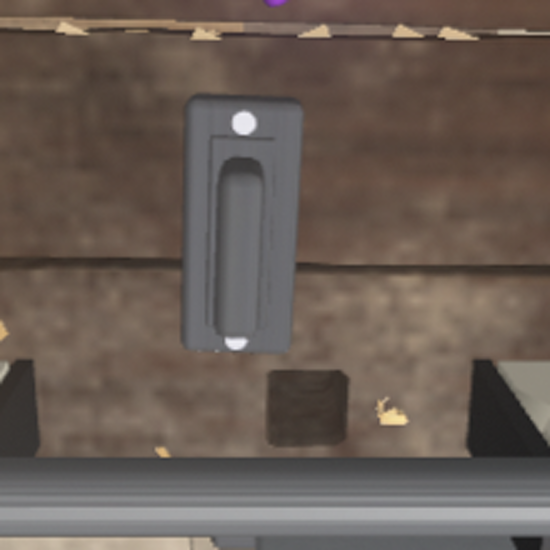

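The grey weight is at columns 252–302, rows 138–240, turned about −0.015 rad and ~2 mm to +y of the estimate; the short blank is seen flat in the crate (40,155). I'll correct and descend.

```bash
python3 -m crank '[{"turn":[0,0,0.0054],"slide":[-0.008,-0.0045,0.06],"fingers":1},{"turn":[0,0,0.0054],"slide":[-0.008,-0.0045,0.12],"fingers":1},{"turn":[0,0,0.0054],"slide":[-0.008,-0.0045,0.18],"fingers":1},{"turn":[0,0,0.0054],"slide":[-0.008,-0.0045,0.24],"fingers":1},{"turn":[0,0,0.0054],"slide":[-0.008,-0.0045,0.27],"fingers":1}]';python3 -m crank '[{"turn":[0,0,0],"slide":[0,0,0.01],"fingers":1},{"turn":[0,0,0],"slide":[0,0,0.01],"fingers":1},{"turn":[0,0,0],"slide":[0,0,0.01],"fingers":1}]'; python3 -c "
from h import *
plan(.484,.136,.028,-.015)"
```

```text
t: 14.93
eef_pos: [0.4829, 0.132, 0.0415]
ee_rot: [3.139, 0.004, -0.02]
force: [-0.9, -0.3, 0.2]
width: 0.0876
t: 15.18
eef_pos: [0.4853, 0.1342, 0.0403]
ee_rot: [3.142, -0.0, -0.019]
force: [0.5, 0.2, 1.0]
width: 0.0874
t 15.18 pos [0.4853 0.1342 0.0403] rot [ 3.142 -0.    -0.019] F [0.5 0.2 1. ] w 0.0874
 slide [-0.0027, -0.0035, 0.0245] turn [0.0, -0.0001, -0.0006] rows 0.3
```

```bash
python3 -m crank '[{"turn":[0,0,0],"slide":[-0.002,-0.0035,0.012],"fingers":1},{"turn":[0,0,0],"slide":[-0.002,-0.0035,0.0225],"fingers":1},{"turn":[0,0,0],"slide":[-0.002,-0.0035,0.0225],"fingers":0},{"turn":[0,0,0],"slide":[-0.002,-0.0035,0.0225],"fingers":-0.3},{"turn":[0,0,0],"slide":[-0.002,-0.0035,0.0225],"fingers":-0.4}]' 45;python3 -m crank '[{"turn":[0,0,0],"slide":[0,0,0],"fingers":-0.5},{"turn":[0,0,0],"slide":[0,0,0],"fingers":-0.5},{"turn":[0,0,0],"slide":[0,0,0],"fingers":-0.5},{"turn":[0,0,0],"slide":[0,0,0],"fingers":-0.5},{"turn":[0,0,0],"slide":[0,0,0],"fingers":-0.5}]'; python3 -c "
from h import *
plan(.484,.136,.028,-.015)
im,c=snap('side','d8.png')
cv2.imwrite('pics/d8c.png',cv2.resize(im[110:260,140:310,::-1],None,fx=3.5,fy=3.5,interpolation=2))"
```

```text
t: 15.6
eef_pos: [0.4839, 0.1367, 0.0287]
ee_rot: [-3.141, -0.0, -0.018]
force: [-0.9, 0.2, 0.1]
width: 0.0729
t: 16.02
eef_pos: [0.4838, 0.1366, 0.0284]
ee_rot: [-3.142, -0.0, -0.018]
force: [-0.5, -0.5, -0.4]
width: 0.0399
t 16.02 pos [0.4838 0.1366 0.0284] rot [-3.142 -0.    -0.018] F [-0.5 -0.5 -0.4] w 0.0399
 slide [0.0003, 0.0012, 0.0009] turn [-0.0, -0.0, -0.0005] rows 0.0
```

View pics/d8c.png

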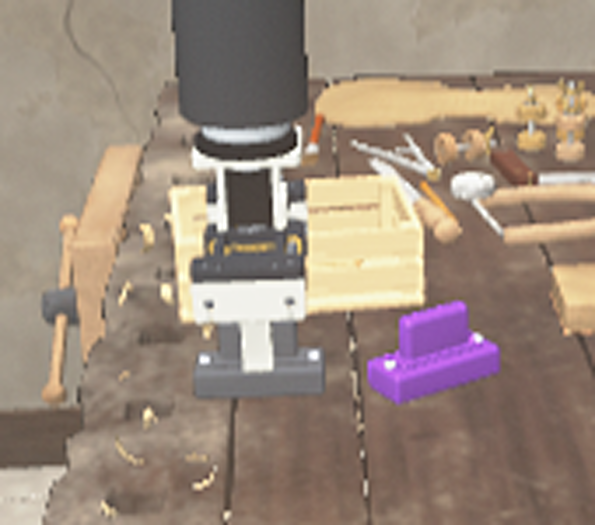

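The finger is centred on the lug (crop columns ~243–272 over lug 217–297). Closing and lifting.

```bash
python3 -m crank '[{"turn":[0,0,0],"slide":[0,0,0],"fingers":-1},{"turn":[0,0,0],"slide":[0,0,0],"fingers":-1},{"turn":[0,0,0],"slide":[0,0,0],"fingers":-1},{"turn":[0,0,0],"slide":[0,0,0],"fingers":-1},{"turn":[0,0,0],"slide":[0,0,0],"fingers":-1}]' 50;python3 -m crank '[{"turn":[0,0,0],"slide":[0,0,0],"fingers":-1},{"turn":[0,0,0],"slide":[0,0,0],"fingers":-1},{"turn":[0,0,0],"slide":[0,0,0],"fingers":-1},{"turn":[0,0,0],"slide":[0,0,0],"fingers":-1},{"turn":[0,0,0],"slide":[0,0,0],"fingers":-1}]'
```

```text
t: 16.48
eef_pos: [0.484, 0.1369, 0.0284]
ee_rot: [-3.141, -0.0, -0.018]
force: [0.6, 2.4, -0.7]
width: 0.0159
t: 16.9
eef_pos: [0.484, 0.1367, 0.0284]
ee_rot: [-3.141, -0.0, -0.018]
force: [1.2, 1.8, -1.9]
width: 0.0154
```

```bash
python3 -m crank '[{"turn":[0,0,0],"slide":[0,0,-0.03],"fingers":-1},{"turn":[0,0,0],"slide":[0,0,-0.1],"fingers":-1},{"turn":[0,0,0],"slide":[0,0,-0.18],"fingers":-1},{"turn":[0,0,0],"slide":[0,0,-0.26],"fingers":-1},{"turn":[0,0,0],"slide":[0,0,-0.33],"fingers":-1}]';python3 -m crank '[{"turn":[0,0,0],"slide":[0,0,-0.03],"fingers":-1},{"turn":[0,0,0],"slide":[0,0,-0.03],"fingers":-1},{"turn":[0,0,0],"slide":[0,0,-0.03],"fingers":-1}]'; python3 -c "
from h import *
plan(.517,-.3654,.2,-.232)"
```

```text
t: 17.32
eef_pos: [0.4825, 0.1355, 0.1948]
ee_rot: [3.14, 0.002, -0.018]
force: [1.2, 1.0, -7.2]
width: 0.0158
t: 17.57
eef_pos: [0.4827, 0.1361, 0.2075]
ee_rot: [-3.141, 0.002, -0.019]
force: [-1.3, -0.3, -6.1]
width: 0.0158
t 17.57 pos [0.4827 0.1361 0.2075] rot [-3.141e+00  2.000e-03 -1.900e-02] F [-1.3 -0.3 -6.1] w 0.0158
 slide [0.0873, 1.0015, 0.0146] turn [-0.0, 0.0002, 0.034] rows 12.1
```

```bash
python3 -m crank '[{"turn":[0,0,0.004],"slide":[0.004,0.04,0],"fingers":-1},{"turn":[0,0,0.01],"slide":[0.009,0.1,0],"fingers":-1},{"turn":[0,0,0.016],"slide":[0.015,0.17,0],"fingers":-1},{"turn":[0,0,0.022],"slide":[0.021,0.24,0],"fingers":-1},{"turn":[0,0,0.028],"slide":[0.027,0.31,0],"fingers":-1}]'; python3 -c "
from h import *
plan(.517,-.3654,.2,-.232)"
```

```text
t: 17.98
eef_pos: [0.4922, -0.0204, 0.2051]
ee_rot: [3.139, 0.006, -0.195]
force: [1.1, -0.7, -6.2]
width: 0.0154
t 17.98 pos [ 0.4922 -0.0204  0.2051] rot [ 3.139  0.006 -0.195] F [ 1.1 -0.7 -6.2] w 0.0154
 slide [0.1826, 0.6673, 0.0106] turn [0.0004, 0.0009, 0.0058] rows 8.3
```

```bash
python3 -m crank '[{"turn":[0,0,0.002],"slide":[0.019,0.07,0],"fingers":-1},{"turn":[0,0,0.004],"slide":[0.038,0.14,0],"fingers":-1},{"turn":[0,0,0.0058],"slide":[0.057,0.21,0],"fingers":-1},{"turn":[0,0,0.0058],"slide":[0.076,0.28,0],"fingers":-1},{"turn":[0,0,0.0058],"slide":[0.095,0.35,0],"fingers":-1}]'; python3 -c "
from h import *
plan(.517,-.3654,.2,-.232)"
```

```text
t: 18.4
eef_pos: [0.5051, -0.2009, 0.2048]
ee_rot: [3.141, 0.006, -0.231]
force: [0.8, 1.2, -6.1]
width: 0.0156
t 18.4 pos [ 0.5051 -0.2009  0.2048] rot [ 3.141  0.006 -0.231] F [ 0.8  1.2 -6.1] w 0.0156
 slide [0.0984, 0.3148, 0.0091] turn [0.0, 0.001, 0.0002] rows 4.0
```

```bash
python3 -m crank '[{"turn":[0,0,0],"slide":[0.02,0.07,0],"fingers":-1},{"turn":[0,0,0],"slide":[0.042,0.14,0],"fingers":-1},{"turn":[0,0,0],"slide":[0.064,0.21,0],"fingers":-1},{"turn":[0,0,0],"slide":[0.08,0.26,0],"fingers":-1},{"turn":[0,0,0],"slide":[0.09,0.285,0],"fingers":-1}]';python3 -m crank '[{"turn":[0,0,0],"slide":[0,0,0],"fingers":-1},{"turn":[0,0,0],"slide":[0,0,0],"fingers":-1},{"turn":[0,0,0],"slide":[0,0,0],"fingers":-1}]'; python3 -c "
from h import *
plan(.517,-.3654,.17,-.232)"
```

```text
t: 18.82
eef_pos: [0.5165, -0.3509, 0.2038]
ee_rot: [-3.141, 0.007, -0.233]
force: [1.3, 0.1, -5.8]
width: 0.0155
t: 19.07
eef_pos: [0.5177, -0.3475, 0.2061]
ee_rot: [-3.141, 0.004, -0.23]
force: [-0.3, 0.1, -6.1]
width: 0.016
t 19.07 pos [ 0.5177 -0.3475  0.2061] rot [-3.141  0.004 -0.23 ] F [-0.3  0.1 -6.1] w 0.016
 slide [0.0072, 0.0352, 0.0721] turn [-0.0002, 0.0006, 0.0002] rows 1.0
```

```bash
python3 -m crank '[{"turn":[0,0,0],"slide":[0.004,0.02,0.02],"fingers":-1},{"turn":[0,0,0],"slide":[0.007,0.035,0.04],"fingers":-1},{"turn":[0,0,0],"slide":[0.007,0.035,0.055],"fingers":-1},{"turn":[0,0,0],"slide":[0.007,0.035,0.065],"fingers":-1},{"turn":[0,0,0],"slide":[0.007,0.035,0.065],"fingers":-1}]';python3 -m crank '[{"turn":[0,0,0],"slide":[0,0,0],"fingers":-1},{"turn":[0,0,0],"slide":[0,0,0],"fingers":-1}]'; python3 -c "
from h import *
plan(.517,-.3654,.17,-.232)
a,_=snap('scene','s9.png');b,_=snap('side','d9.png')
a=a[230:380,280:430];b=b[200:350,150:300]
cv2.imwrite('pics/sd9.png',cv2.resize(np.hstack([a,b])[:,:,::-1],None,fx=2.6,fy=2.6,interpolation=2))
"
```

```text
t: 19.48
eef_pos: [0.5172, -0.3655, 0.1738]
ee_rot: [-3.141, 0.003, -0.23]
force: [0.0, 0.1, -6.5]
width: 0.0153
t: 19.65
eef_pos: [0.5185, -0.3663, 0.1763]
ee_rot: [3.141, -0.001, -0.23]
force: [-0.4, 0.1, -4.9]
width: 0.0158
t 19.65 pos [ 0.5185 -0.3663  0.1763] rot [ 3.141e+00 -1.000e-03 -2.300e-01] F [-0.4  0.1 -4.9] w 0.0158
 slide [-0.0033, -0.001, 0.0126] turn [0.0, -0.0001, 0.0004] rows 0.2
```

View pics/sd9.png

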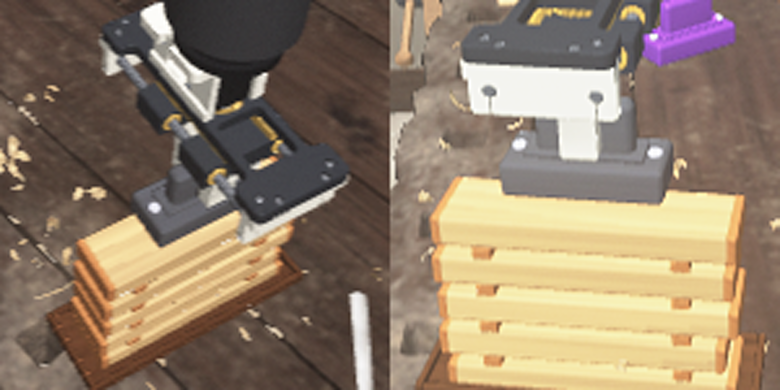

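The weight hangs level above the middle of the blank. Lowering to ~0.166, then in small feeling steps.

```bash
python3 -m crank '[{"turn":[0,0,0],"slide":[-0.003,-0.001,0.008],"fingers":-1},{"turn":[0,0,0],"slide":[-0.003,-0.001,0.016],"fingers":-1},{"turn":[0,0,0],"slide":[-0.003,-0.001,0.02],"fingers":-1},{"turn":[0,0,0],"slide":[-0.003,-0.001,0.02],"fingers":-1}]'|grep -E 'pos|force';python3 -m crank '[{"turn":[0,0,0],"slide":[0,0,0.003],"fingers":-1},{"turn":[0,0,0],"slide":[0,0,0.003],"fingers":-1}]'|grep -E 'pos|force';python3 -m crank '[{"turn":[0,0,0],"slide":[0,0,0.003],"fingers":-1},{"turn":[0,0,0],"slide":[0,0,0.003],"fingers":-1}]'|grep -E 'pos|force'
```

```text
eef_pos: [0.5164, -0.3653, 0.1651]
force: [0.4, 0.6, -5.3]
eef_pos: [0.5168, -0.3655, 0.1642]
force: [0.5, -0.6, -6.3]
eef_pos: [0.5168, -0.3655, 0.1627]
force: [0.3, -0.3, -6.1]
```

```bash
python3 -m crank '[{"turn":[0,0,0],"slide":[0,0,0.003],"fingers":-1},{"turn":[0,0,0],"slide":[0,0,0.003],"fingers":-1}]'|grep -E 'pos|force';python3 -m crank '[{"turn":[0,0,0],"slide":[0,0,0.002],"fingers":-1},{"turn":[0,0,0],"slide":[0,0,0.002],"fingers":-1}]'|grep -E 'pos|force'
```

```text
eef_pos: [0.5168, -0.3655, 0.1612]
force: [0.3, 0.3, -6.5]
eef_pos: [0.5168, -0.3655, 0.1602]
force: [0.7, -0.6, -5.2]
```

```bash
python3 -m crank '[{"turn":[0,0,0],"slide":[0,0,0.002],"fingers":-1},{"turn":[0,0,0],"slide":[0,0,0.002],"fingers":-1}]'|grep -E 'pos|force'
```

```text
eef_pos: [0.5169, -0.3656, 0.16]
force: [-3.1, 2.0, -0.6]
```

```bash
python3 -m crank '[{"turn":[0,0,0],"slide":[0,0,0.001],"fingers":-1},{"turn":[0,0,0],"slide":[0,0,0.001],"fingers":-1}]'|grep -E 'pos|force'
```

```text
eef_pos: [0.5169, -0.3656, 0.16]
force: [-4.8, 2.2, 4.5]
```

Contact is felt (−6 → +4.5 N, z stopped at 0.160), so the weight is carried by the blank. Releasing.

```bash
python3 -m crank '[{"turn":[0,0,0],"slide":[0,0,-0.0005],"fingers":-1},{"turn":[0,0,0],"slide":[0,0,-0.0005],"fingers":-0.3},{"turn":[0,0,0],"slide":[0,0,-0.0005],"fingers":-0.3},{"turn":[0,0,0],"slide":[0,0,-0.0005],"fingers":-0.3},{"turn":[0,0,0],"slide":[0,0,-0.0005],"fingers":-0.3}]';python3 -m crank '[{"turn":[0,0,0],"slide":[0,0,-0.02],"fingers":-0.2},{"turn":[0,0,0],"slide":[0,0,-0.06],"fingers":-0.2},{"turn":[0,0,0],"slide":[0,0,-0.12],"fingers":-0.2},{"turn":[0,0,0],"slide":[0,0,-0.18],"fingers":-0.2},{"turn":[0,0,0],"slide":[0,0,-0.22],"fingers":-0.2}]'; python3 -c "
from h import *
a,_=snap('scene','s10.png');b,_=snap('side','d10.png');snap('wrist','w10.png')
a=a[230:380,280:430];b=b[200:350,150:300]
cv2.imwrite('pics/sd10.png',cv2.resize(np.hstack([a,b])[:,:,::-1],None,fx=2.6,fy=2.6,interpolation=2))
"
```

```text
t: 21.5
eef_pos: [0.5172, -0.3658, 0.1591]
ee_rot: [3.141, -0.001, -0.23]
force: [0.2, -0.0, -0.2]
width: 0.0296
t: 21.92
eef_pos: [0.5175, -0.3662, 0.2731]
ee_rot: [3.14, -0.003, -0.23]
force: [1.2, -1.1, 0.7]
width: 0.0351
```

View pics/sd10.png

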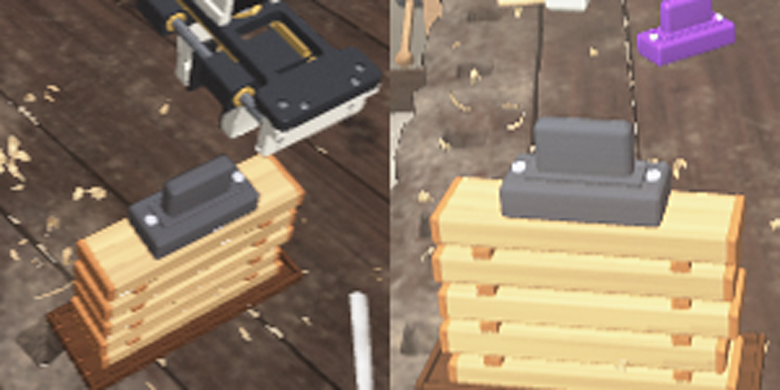

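View pics/w10.png

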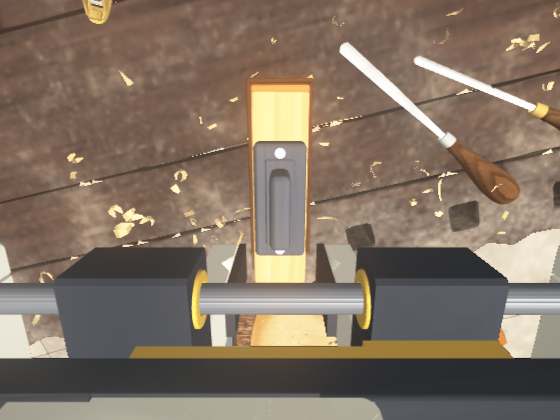

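View pics/s10.png

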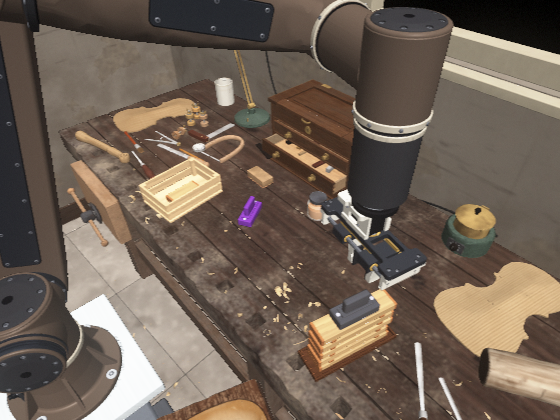

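The weight stands upright in the middle of the blank, the stack is square, the short blank is in the crate and the bystanders have not moved. Letting the arm settle, then handing in.

```bash
python3 -m crank '[{"turn":[0,0,0],"slide":[0,0,0],"fingers":-0.2},{"turn":[0,0,0],"slide":[0,0,0],"fingers":-0.2},{"turn":[0,0,0],"slide":[0,0,0],"fingers":-0.2}]'; python3 -c "
from station import *
print(job_done())"
```

```text
t: 22.32
eef_pos: [0.5164, -0.3653, 0.268]
ee_rot: [-3.141, 0.002, -0.23]
force: [0.1, -0.0, 0.9]
width: 0.0351
the job is handed in; nothing more can be done
None
```

The job is done and handed in at 22.3 s, in the order you asked.

- **Short blank:** I lowered it inside the crate and released it a few centimetres above the floor. The wrist picture shows it lying flat inside.
- **Long blank:** I lowered it onto the spacer sticks and let go only after contact. The vertical force rose to about 17 N as the downward motion stopped, and I eased it to 8 N before opening the fingers.
- **Iron weight:** I set it on the middle of the blank and let go only after contact. The vertical force went from −6 N to about +4.5 N, then I opened the fingers.

**Last checks:** The scene, side and wrist pictures show the long blank square on both sticks with the weight upright at its middle. The gripper was well clear and the force reading was near zero. The sanding block, jar, finger plane and purple decoy look untouched.

**Disagreements:**
- Contact put the stick tops at about 111 mm above the bench, but the cameras had given about 107 mm. I went by the felt contact.
- The wrist camera also differed from the fixed cameras by about 2–3 mm sideways.
- A sideways force of about 5 N showed during both contacts, and it vanished on release.

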